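# Draw the deep lid off the clamped tea tin

### The job

Open the plain steel tin that stands in the wooden holder on the worktop. First slide the holder's forked latch fully home over the tin's foot so that the tin is held down, then draw the deep, tight lid straight up off the tin, and gently stand the lid, open side down, on the free white worktop beside the holder. Leave the tin upright in the holder with the latch home.

Things in the scene. Friction and masses are not known exactly. Their poses are not given: they have to be found in the camera images.
- tin: Base of the plain square steel tin in the wooden holder left of the hob. Origin: centre of its underside, 8 mm above the white worktop; z up. Foot 82 (x) x 62 (y) x 5 mm, shoulder 56 x 56 to z = 25, neck 50 x 50 to z = 70 (inside the lid). Loose, 0.2 kg: unless latched it comes up with the lid. Holder plate: 48 mm to either side (x), y -152 to +45 mm from tin's origin.
- lid: Deep steel lid of that tin, 56 x 56 x 60 mm high, 0.09 kg, axes along the tin's. Origin: centre of its open lower rim; closed top at z = 60. It starts 25 mm above tin's origin, over 45 mm of neck, and drags with 4 to 9 N until raised 30 mm. Grip its sides near the top. On the worktop its origin is 8 mm below tin's. Worktop is free on the robot's side of the holder, to world x = 0.28.
- latch (a joint): Slide of the holder's steel latch, m: 0 fully open, 0.040 fully home at its stop. Grows as the latch moves along tin +y, towards the tin; its two fork arms then pass over the foot on either side of the tin, reaching the foot's edge at 0.004 and the tin's centre line at 0.035. Moves with about 2 N and stays where it is left. It starts open, at 0 to 0.008.
- latch_grip (a point): Centre of the top face of the latch's upright black grip: 20 (tin x) x 14 (tin y) mm, 42 mm tall, top 60 mm above the white worktop. It lies on the tin's -y side, 130 mm from tin's centre when open, 90 mm when home, and moves with the latch. Axes along the tin's.

How it is judged:
On the way, in this order (a step that is already met when the one before it is completed fails the run):
1. the latch is slid home over the tin's foot (0.032 m or more of its 0.040 m) while the lid is still fully on (value of joint latch above 0.032 m and z of lid in the frame of tin below 0.032 m), for 0.2 s.
2. with the latch home, the lid is drawn straight up the neck, 20 mm or more (value of joint latch above 0.032 m and z of lid in the frame of tin above 0.045 m and horizontal distance between lid and tin below 0.015 m), for 0.05 s.
At the end, for the whole second after the job is handed in: The lid stands upright (6 deg), open side down, at rest on the white worktop (rim within 4 mm of its level), 65 mm or more from the tin; the tin stands in the holder (tilt under 4.5 deg, raised under 6 mm); the latch is at 0.032 m or more (height (world z) of lid between -0.012 and -0.003 m and angle between lid's own z axis and vertical below 0.1 rad and horizontal distance between lid and tin above 0.065 m and linear speed of lid below 0.02 m/s and value of joint latch above 0.032 m and height (world z) of tin below 0.007 m and angle between tin's own z axis and vertical below 0.08 rad); the robot touches nothing.
It fails at once if the tin's base is lifted more than about 10 mm or tipped more than 8 degrees (height (world z) of tin above 0.012 m or angle between tin's own z axis and vertical above 0.14 rad).
It fails at once if the lid is dropped (falls faster than 0.6 m/s with no finger on it) (contact force between lid and the fingers below 0.05 N and linear speed of lid above 0.6 m/s).
It also fails if it takes over 48 s, if anything falls off the work surface, if the arm or the gripper's body presses on something with over 40 N, if the wrist force passes 120 N, or if a joint passes its speed limit or range.

### The arm

A 6-joint arm with a two-finger parallel gripper is mounted at the origin on a cart in front of the work surface, level with it; the furniture and walls round the work are solid. World frame = base frame: x ahead of the robot, y to its left, z up, the work surface at z = 0. Lengths are in m, angles in rad, forces in N, time in s.
With the tool pointing down it reaches from about 0.375 to 0.9 m from the base axis. Payload 3.1 kg.
Tool frame: the origin (TCP) lies on the centre line of the jaws, within the pads' length; the fingertips stand 8 mm ahead of it and the grasp point (between the pads) lies 11 mm behind it; z points along the fingers, y is the line along which they close (so a half turn about z gives the same grasp; the last joint's range is limited). The gripper opens to 85 mm and grips with 20 to 120 N. Pads are 22 mm wide; open, the fingers measure 114 mm over their backs; the gripper's body (76 mm by 85 mm) begins 54 mm behind the grasp point. The pads swing forward as they close: fully open they stand 13 mm farther back than shut.
Start: joints at [0.969, 0.527, 1.433, -0, 1.181, -0.178], TCP at [0.257, 0.57, 0.239] pointing down, gripper open.
Joint ranges: [-3.08, 3.08], [-0.75, 2.2], [0.22, 2.44], [-1.43, 4.57], [0, 2.65], [-2.85, 2.85]. Speed limits (rad/s): [2.79, 2.79, 3.14, 3.14, 3.14, 3.14].

### API

Orientations are given as a unit quaternion [x, y, z, w].
In Python, from station import * gives the robot as it stands.
- The arm moves only by the tool play_rows, never from a script. Its argument "rows" is a list of rows, each a list of 3 entries, a list of its own where there are three numbers: the turn, a rotation vector about the tool's x, y, z in degrees, then the shift along the tool's x, y, z in mm, then the closure, from 0 (fully open) to 1 (shut). In form: [[[ax, ay, az], [dx, dy, dz], jaw], ...]. A call has 1 to 12 rows; each row shifts and turns the commanded pose from where the row before left it, along the tool's axes as they then stand; what a row does not reach is not made up. A row lasts 1/12 s, in which the tool goes at most 41.7 mm and 7.16 degrees, less where a joint would pass 70% of its speed; a pose out of reach is approached as far as the arm can. A call with a gripper value outside its range is refused whole. The fingers move at their own pace and stop on an object; "grip_force" is the grip in N (left out, the last holds). Time passes only in rows, so rows that do not move let the fingers close. It gives the time, the measured TCP pose, the force, the opening and the grip force at its end, in the units of the state.
- sense(): the state, without advancing time (a new reading comes with each control period).
- snapshot(name): name is "side" or "top" or "wrist"; returns (picture, depth): 480x640x3 uint8, red, green, blue; 480x640 float32, m along the optical axis (not along the pixel's ray), 0 where there is no reading.
- get_calibration(name): a dict with "vfov" (degrees; the focal length in pixels is half the picture's height over the tangent of half this angle, whatever the lens; pixels are square), "cx", "cy" (the principal point, pixels), "k1" (the pictures are not rectified: a ray, as slopes to the right and down, at radius r is drawn at 1 + k1 r^2 times it, then the intrinsics apply), "xyz" and "attitude" of the camera in the world. Camera axes: x right, y down, z forward; pixel columns grow to the right and rows downward; lengths in m; the calibration is good to about 2 mm. A picture is of the moment at which its call begins: read the wrist's pose just before it. get_calibration takes no time and is no camera call; for the wrist camera it gives the pose at the moment of the call.
- sign_off(): hands the job in; it is judged then, once.
The state is a dict: "t": time; "q": joint angles; "qd": joint speeds; "tau": joint torques, N m; "tcp_pos": TCP position; "tool_rot": TCP orientation; "force": force on the tool from outside, world axes, zero at the start; "ft_torque": the same for the moment, N m; "finger_gap": opening from 0.0 (shut) to 1.0 (fully open); "gripper_force": force on a finger pad.
Only numpy, scipy, OpenCV 4.12 (cv2) and the standard library are available. Lean on these libraries where they do the work, as an engineer would, in place of code of your own. Each camera call takes 0.05 s, during which the arm holds its last target. There are 200 camera calls.

## Working session

There is one attempt and no reset: what is moved stays moved. The work goes in short steps, Python scripts to look and compute and a tool call to move; the robot and the scene stay as the last step left them, time stands still between calls to the robot, and variables do not carry over. Pictures are saved under pics/ and viewed, at most 10 in all, crops included, and the job is handed in when it is done.

Besides the shell and the picture viewer there is one more tool, called after "Emit:" as name([rows], argument=value, ...), one row to a line, values as JSON. play_rows: Moves the arm, as the interface text tells. Its arguments: {"type":"object","properties":{"rows":{"type":"array","items":{"type":"array"}},"grip_force":{"type":"number"}},"required":["rows"]}

```bash
mkdir -p pics
cat > h.py <<'E'
from station import *
import numpy as np, cv2
from scipy.spatial.transform import Rotation as R
def cam(c):
    f=240/np.tan(np.radians(c["vfov"])/2); a=np.array(c["attitude"],float)
    return f,(a if a.shape==(3,3) else R.from_quat(a).as_matrix()),np.array(c["xyz"])
def cloud(c,d):
    f,A,p=cam(c); v,u=np.mgrid[0:480,0:640]
    x=(u-c["cx"])/f; y=(v-c["cy"])/f; rd=np.hypot(x,y); r=rd.copy()
    for _ in range(10): r=rd/(1+c["k1"]*r*r)
    s=np.where(rd>0,r/np.maximum(rd,1e-9),1)
    P=np.stack([x*s*d,y*s*d,d],-1)@A.T+p; P[d==0]=np.nan
    return P
def save(n,im): cv2.imwrite("pics/"+n+".png",im[:,:,::-1])
E
python3 - <<'E'
from h import *
s=sense();print(s)
ims=[]
for n in("side","top","wrist"):
    c=get_calibration(n);im,d=snapshot(n);save(n,im);print(n,c);np.savez("pics/"+n,im=im,P=cloud(c,d))
    ims.append(im)
E
```

```text
{'t': 0.0, 'q': array([ 9.68507239e-01,  5.28481157e-01,  1.43392255e+00, -3.76231806e-06,
        1.18138911e+00, -1.78489979e-01]), 'qd': array([ 0.00084173, -0.0018035 , -0.0014506 , -0.00058954,  0.0012759 ,
       -0.00053989]), 'tau': array([ 5.37126175e-05, -4.42346442e+01, -1.78027242e+01, -4.40788244e-04,
        8.35234387e-03, -2.83752840e-06]), 'tcp_pos': array([0.25657759, 0.56913012, 0.23831795]), 'tool_rot': array([ 2.10316518e-01,  9.77632729e-01, -1.01797825e-03, -4.17027506e-04]), 'force': array([-0.99454851,  0.29308824,  0.00184918]), 'ft_torque': array([ 0.04057538,  0.0113133 , -0.03591956]), 'gripper_force': 0.0, 'finger_gap': 1.0015242956739991}
side {'vfov': 42.972755497424245, 'cx': 319.8732406770171, 'cy': 243.62072025199308, 'k1': -0.010969621714084152, 'xyz': array([ 0.15853299, -0.25641092,  0.65612657]), 'attitude': array([ 0.88635103, -0.24241912,  0.11378921, -0.37771263])}
top {'vfov': 44.58125202859036, 'cx': 314.2919500868076, 'cy': 246.90625949100152, 'k1': 0.05082488782167243, 'xyz': array([0.38330579, 0.29104666, 0.89885011]), 'attitude': array([-0.69799257,  0.71273005, -0.05814631,  0.03796378])}
wrist {'vfov': 69.77536508953568, 'cx': 317.2410517780262, 'cy': 241.5870860339861, 'k1': -0.020660751268162157, 'xyz': array([0.18493553, 0.60134799, 0.37233798]), 'attitude': array([0.8296442 , 0.53618665, 0.08340349, 0.13129448])}
```

View pics/top.png

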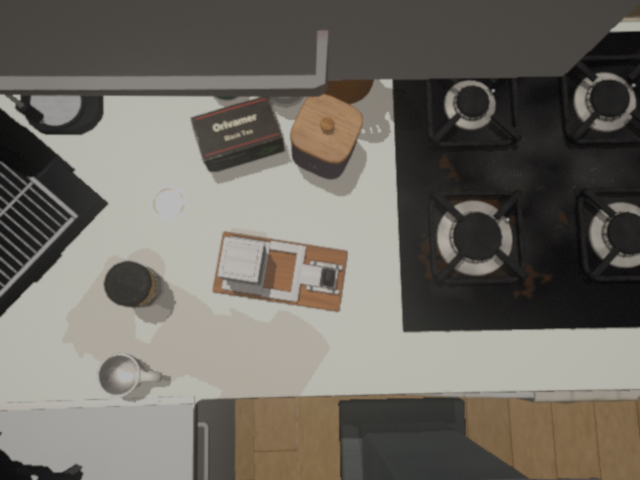

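View pics/side.png

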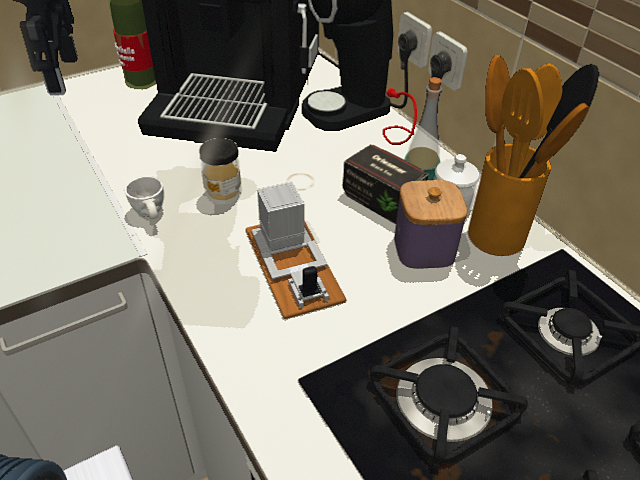

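The top view shows the lid top near (243,257) and the black grip near (327,277). The holder runs between them, and the free worktop lies below it in the picture, on the robot's side. The side view agrees. Next I measure all of these.

Run:
```python
from h import *
for n in("top","side"):
    P=np.load(f"pics/{n}.npz")["P"].reshape(-1,3)
    P=P[np.isfinite(P).all(1)]
    b=P[(P[:,0]>.2)&(P[:,0]<.6)&(P[:,1]>.1)&(P[:,1]<.6)]
    print(n,"worktop z",np.median(b[(b[:,2]<.01)][:,2]))
    b=b[(b[:,0]>.33)&(b[:,0]<.5)&(b[:,1]>.22)&(b[:,1]<.47)]
    t=b[(b[:,2]>.078)&(b[:,2]<.095)]
    if len(t): 
        r=cv2.minAreaRect((t[:,:2]*1000).astype(np.float32));print("lidtop",len(t),t.mean(0),np.median(t[:,2]),r)
    g=b[(b[:,2]>.046)&(b[:,2]<.062)&(b[:,1]<t[:,1].min()-.025)]
    if len(g): print("grip",len(g),g.mean(0),np.median(g[:,2]),cv2.minAreaRect((g[:,:2]*1000).astype(np.float32)))
    pl=b[(b[:,2]>-.004)&(b[:,2]<.05)]
    print("plate",len(pl),pl.mean(0),cv2.minAreaRect((pl[:,:2]*1000).astype(np.float32)))
P=np.load("pics/top.npz")["P"]
for u,v in((243,258),(329,275),(327,278),(231,233),(347,249),(341,309),(214,292),(250,330),(250,360),(330,360),(250,390),(155,378),(325,60)):print(u,v,P[v,u].round(4))
```

```text
top worktop z -0.00694084874476153
lidtop 1413 [0.47561437 0.36880823 0.08655282] 0.08661753596624966 ((478.408447265625, 369.7707214355469), (56.302486419677734, 53.08151626586914), 79.841064453125)
grip 123 [0.45743839 0.24569792 0.05230566] 0.052514170353174294 ((457.882568359375, 245.66183471679688), (13.311332702636719, 20.51814079284668), 88.51776885986328)
plate 5337 [0.45320494 0.30199469 0.00511782] ((415.0069580078125, 344.7596435546875), (169.7637939453125, 249.38717651367188), 0.07859878242015839)
side worktop z -0.0068646992933199535
lidtop 1016 [0.47352512 0.36375728 0.086203  ] 0.08694887122405681 ((477.00262451171875, 368.6094055175781), (58.763057708740234, 54.555686950683594), 80.9375)
grip 135 [0.45432349 0.24267846 0.05205165] 0.052788647689424484 ((455.4610595703125, 243.808837890625), (14.08100700378418, 19.66958236694336), 68.8689193725586)
plate 5173 [0.45311717 0.29851407 0.01030986] ((415.48028564453125, 344.9903259277344), (168.98731994628906, 250.04751586914062), 0.03332998603582382)
243 258 [0.4807 0.3662 0.0859]
329 275 [0.4573 0.2451 0.0529]
327 278 [0.453  0.2482 0.0534]
231 233 [5.302e-01 3.923e-01 3.000e-04]
347 249 [ 0.5029  0.2125 -0.0082]
341 309 [ 0.4098  0.2246 -0.0092]
214 292 [ 0.4401  0.4195 -0.008 ]
250 330 [ 0.381   0.3648 -0.0081]
250 360 [ 0.3361  0.365  -0.0077]
330 360 [ 0.333   0.2437 -0.0092]
250 390 [ 0.2917  0.3655 -0.01  ]
155 378 [0.3171 0.4961 0.0371]
325 60 [0.5122 0.2755 0.6273]
```

Emit:
play_rows([
  [[0,0,6.85],[0,0,0],0],
  [[0,0,6.85],[0,0,0],0],
  [[0,0,6.85],[0,0,0],0],
  [[0,0,6.85],[0,0,0],0],
  [[0,0,6.85],[0,0,0],0],
  [[0,0,6.85],[0,0,0],0],
  [[0,0,6.85],[0,0,0],0],
  [[0,0,6.85],[0,0,0],0],
  [[0,0,6.85],[0,0,0],0],
  [[0,0,6.85],[0,0,0],0],
  [[0,0,6.9],[0,0,0],0],
  [[0,0,0],[0,0,0],0],
])

```text
t: 1.15
tcp_pos: [0.2568, 0.5694, 0.2389]
tool_rot: [0.765, 0.644, -0.0, 0.0]
force: [-0.1, 0.0, -0.8]
finger_gap: 1.005
gripper_force: 0.0
```

Emit:
play_rows([
  [[0,0,0],[-26,23,0],0],
  [[0,0,0],[-26,23,0],0],
  [[0,0,0],[-26,23,0],0],
  [[0,0,0],[-26,23,0],0],
  [[0,0,0],[-26,23,0],0],
  [[0,0,0],[-26,23,0],0],
  [[0,0,0],[-26,23,0],0],
  [[0,0,0],[-26,23,0],0],
  [[0,0,0],[-26,23,0],0],
  [[0,0,0],[-26,23,0],0],
  [[0,0,0],[-26,22,30],0],
  [[0,0,0],[0,0,30],0],
])

```text
t: 2.15
tcp_pos: [0.4615, 0.2443, 0.1833]
tool_rot: [0.765, 0.644, 0.004, 0.003]
force: [0.2, 0.9, 0.5]
finger_gap: 1.003
gripper_force: 0.0
```

Run:
```python
from h import *
s=sense();print(s['t'],s['tcp_pos'],s['q'])
c=get_calibration("wrist");im,d=snapshot("wrist");save("w1",im);P=cloud(c,d);np.savez("pics/w1",P=P)
b=P.reshape(-1,3);b=b[np.isfinite(b).all(1)]
print(np.median(b[np.abs(b[:,2]+.008)<.006][:,2]))
for nm,lo,hi,cx,cy,rr in(("lid",.075,.095,.477,.368,.06),("grip",.044,.062,.457,.245,.03)):
    t=b[(b[:,2]>lo)&(b[:,2]<hi)&(np.hypot(b[:,0]-cx,b[:,1]-cy)<rr)]
    if len(t)>5: print(nm,len(t),t.mean(0),cv2.minAreaRect((t[:,:2]*1000).astype(np.float32)))
```

```text
2.15 [0.4614782  0.24433868 0.18325266] [ 0.27388541  0.46636133  1.75271929 -0.00256589  0.91336683  0.44572024]
-0.007589423828801095
lid 9256 [0.47860616 0.36833976 0.08596703] ((478.5211181640625, 367.92132568359375), (54.573699951171875, 56.48124694824219), 80.2751235961914)
grip 412 [0.4569787  0.24642501 0.05140456] ((456.9836730957031, 245.51016235351562), (13.431026458740234, 19.61471939086914), 80.07808685302734)
```

View pics/w1.png

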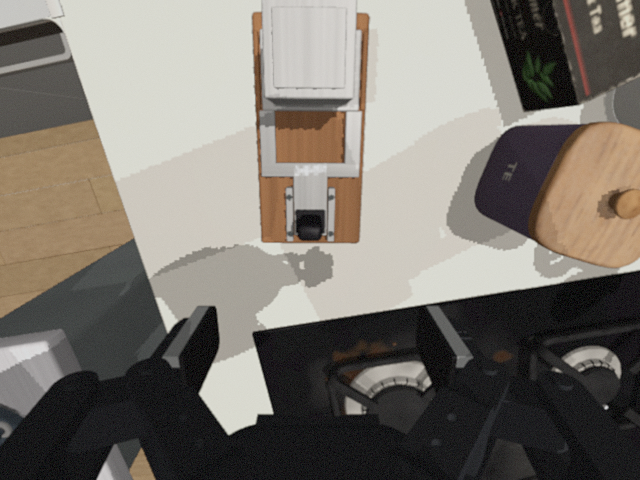

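The wrist view confirms that the holder lines up with the tool. The grip is at pixel (309,225) and the lid top at (310,45). I descend on the grip.

Emit:
play_rows([
  [[0,0,0],[0,-4.5,25],0],
  [[0,0,0],[0,0,25],0],
  [[0,0,0],[0,0,25],0.3],
  [[0,0,0],[0,0,25],0.3],
  [[0,0,0],[0,0,25],0.3],
  [[0,0,0],[0,0,15],0.3],
  [[0,0,0],[0,0,10],0.3],
  [[0,0,0],[0,0,0],0.3],
  [[0,0,0],[0,0,0],0.3],
], grip_force=30)

```text
t: 2.95
tcp_pos: [0.4513, 0.249, 0.0319]
tool_rot: [0.764, 0.646, -0.0, -0.0]
force: [0.5, -0.1, 0.7]
finger_gap: 0.695
gripper_force: 0.0
```

Emit:
play_rows([
  [[0,0,0],[-2.5,6,0],0.3],
  [[0,0,0],[0,0,0],0.6],
  [[0,0,0],[0,0,0],1],
  [[0,0,0],[0,0,0],1],
  [[0,0,0],[0,0,0],1],
  [[0,0,0],[0,0,0],1],
  [[0,0,0],[0,0,0],1],
  [[0,0,0],[0,0,0],1],
  [[0,0,0],[0,0,0],1],
])

```text
t: 3.7
tcp_pos: [0.4565, 0.2451, 0.0327]
tool_rot: [0.764, 0.645, -0.0, -0.0]
force: [-1.2, 0.2, 6.8]
finger_gap: 0.226
gripper_force: 32.0
```

Emit:
play_rows([
  [[0,0,0],[4,0,-0.5],1],
  [[0,0,0],[5,0,0],1],
  [[0,0,0],[5,0,0],1],
  [[0,0,0],[5,0,0],1],
  [[0,0,0],[5,0,0],1],
  [[0,0,0],[5,0,0],1],
  [[0,0,0],[4,0,0],1],
  [[0,0,0],[2,0,0],1],
  [[0,0,0],[1,0,0],1],
  [[0,0,0],[0,0,0],1],
  [[0,0,0],[0,0,0],1],
])

```text
t: 4.62
tcp_pos: [0.4628, 0.2808, 0.0327]
tool_rot: [0.764, 0.645, -0.0, 0.0]
force: [-1.1, -3.1, 5.9]
finger_gap: 0.23
gripper_force: 32.0
```

Emit:
play_rows([
  [[0,0,0],[0,0,0],0.4],
  [[0,0,0],[0,0,0],0.3],
  [[0,0,0],[0,0,0],0.2],
  [[0,0,0],[0,0,0],0],
  [[0,0,0],[0,0,-25],0],
  [[0,0,0],[0,0,-30],0],
  [[0,0,0],[0,0,-30],0],
  [[0,0,0],[0,0,-25],0],
  [[0,0,0],[0,0,0],0],
  [[0,0,0],[0,0,0],0],
  [[0,0,0],[0,0,0],0],
])

```text
t: 5.53
tcp_pos: [0.4624, 0.2805, 0.1417]
tool_rot: [0.764, 0.645, -0.0, -0.0]
force: [0.1, 0.0, 0.2]
finger_gap: 0.994
gripper_force: 0.0
```

Run:
```python
from h import *
s=sense();print(s['t'],s['tcp_pos'])
c=get_calibration("wrist");im,d=snapshot("wrist");save("w2",im);P=cloud(c,d)
b=P.reshape(-1,3);b=b[np.isfinite(b).all(1)]
for nm,lo,hi,cx,cy,rr in(("lid",.075,.095,.478,.368,.05),("grip",.044,.062,.463,.281,.03)):
    t=b[(b[:,2]>lo)&(b[:,2]<hi)&(np.hypot(b[:,0]-cx,b[:,1]-cy)<rr)]
    if len(t)>5: print(nm,len(t),t.mean(0),cv2.minAreaRect((t[:,:2]*1000).astype(np.float32)))
```

```text
5.5333 [0.46240599 0.28046577 0.14174738]
lid 12388 [0.47895715 0.37040916 0.08599871] ((478.9447937011719, 369.3089599609375), (56.34475326538086, 56.5016975402832), 79.77954864501953)
grip 571 [0.4632845  0.28220515 0.05132652] ((463.1677551269531, 281.2958068847656), (13.582042694091797, 19.658710479736328), 80.86289978027344)
```

View pics/w2.png

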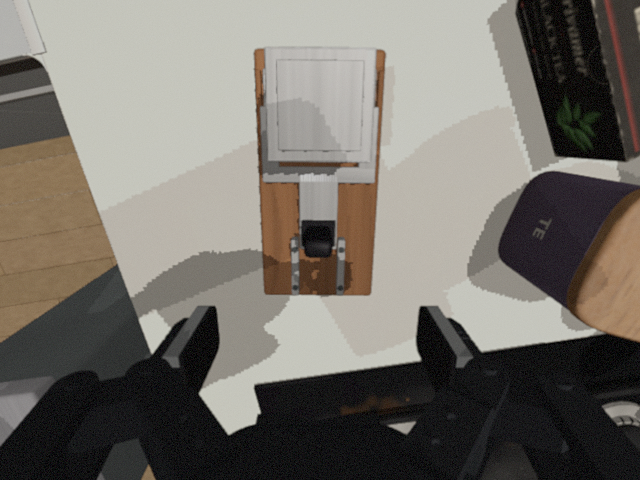

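The latch is home: the grip at (318,238) sits 89 mm from the lid centre. Now I move over the lid and descend.

Emit:
play_rows([
  [[0,0,0],[25,1.5,0],0],
  [[0,0,0],[25,0,0],0],
  [[0,0,0],[25,0,0],0],
  [[0,0,0],[15.5,0,0],0],
  [[0,0,0],[0,0,10],0],
  [[0,0,0],[0,0,20],0],
  [[0,0,0],[0,0,20],0],
  [[0,0,0],[0,0,20],0],
  [[0,0,0],[0,0,12],0],
  [[0,0,0],[0,0,0],0],
  [[0,0,0],[0,0,0],0],
  [[0,0,0],[0,0,0],0],
])

```text
t: 6.58
tcp_pos: [0.48, 0.3693, 0.0605]
tool_rot: [0.764, 0.645, 0.0, 0.0]
force: [-0.6, -0.9, 0.7]
finger_gap: 0.998
gripper_force: 0.0
```

Emit:
play_rows([
  [[0,0,0],[0,0,0],0.15],
  [[0,0,0],[0,0,0],0.2],
  [[0,0,0],[0,0,0],0.25],
  [[0,0,0],[0,0,0],0.3],
  [[0,0,0],[0,0,0],0.35],
  [[0,0,0],[0,0,0],0.5],
  [[0,0,0],[0,0,0],0.7],
  [[0,0,0],[0,0,0],0.7],
  [[0,0,0],[0,0,0],0.7],
  [[0,0,0],[0,0,0],0.7],
], grip_force=50)

```text
t: 7.42
tcp_pos: [0.4796, 0.3698, 0.0611]
tool_rot: [0.764, 0.645, 0.0, -0.0]
force: [-1.9, 1.6, 5.4]
finger_gap: 0.648
gripper_force: 52.8
```

Emit:
play_rows([
  [[0,0,0],[0,0,-1],0.7],
  [[0,0,0],[0,0,-2],0.7],
  [[0,0,0],[0,0,-3],0.7],
  [[0,0,0],[0,0,-3],0.7],
  [[0,0,0],[0,0,-3],0.7],
  [[0,0,0],[0,0,-3],0.7],
  [[0,0,0],[0,0,-3],0.7],
  [[0,0,0],[0,0,-3],0.7],
  [[0,0,0],[0,0,-3],0.7],
  [[0,0,0],[0,0,-3],0.7],
  [[0,0,0],[0,0,-3],0.7],
  [[0,0,0],[0,0,0],0.7],
])

```text
t: 8.42
tcp_pos: [0.4798, 0.3696, 0.0912]
tool_rot: [0.764, 0.645, 0.0, 0.0]
force: [-0.5, -1.0, -4.8]
finger_gap: 0.647
gripper_force: 54.6
```

Emit:
play_rows([
  [[0,0,0],[0,0,-3],0.7],
  [[0,0,0],[0,0,-4],0.7],
  [[0,0,0],[0,0,-5],0.7],
  [[0,0,0],[0,0,-7],0.7],
  [[0,0,0],[0,0,-8],0.7],
  [[0,0,0],[0,0,-8],0.7],
  [[0,0,0],[0,0,-8],0.7],
  [[0,0,0],[0,0,-8],0.7],
  [[0,0,0],[0,0,-6],0.7],
  [[0,0,0],[0,0,-3],0.7],
  [[0,0,0],[0,0,0],0.7],
  [[0,0,0],[0,0,0],0.7],
])

```text
t: 9.42
tcp_pos: [0.4796, 0.3695, 0.1503]
tool_rot: [0.764, 0.645, -0.0, 0.0]
force: [-0.1, 0.2, -0.6]
finger_gap: 0.648
gripper_force: 55.3
```

Run:
```python
from h import *
s=sense();print(s['t'],s['tcp_pos'],s['force'],s['q'])
ims=[]
c=get_calibration("side");im,d=snapshot("side");P=cloud(c,d)
save("s2",cv2.resize(im[80:340,150:450],None,fx=2,fy=2))
b=P.reshape(-1,3);b=b[np.isfinite(b).all(1)]
```

```text
9.4167 [0.47962241 0.36948214 0.15033472] [-0.07937054  0.15328432 -0.62557815] [ 4.72032712e-01  6.11840479e-01  1.56343498e+00 -2.29417154e-05
  9.66314941e-01  6.40987838e-01]
```

View pics/s2.png

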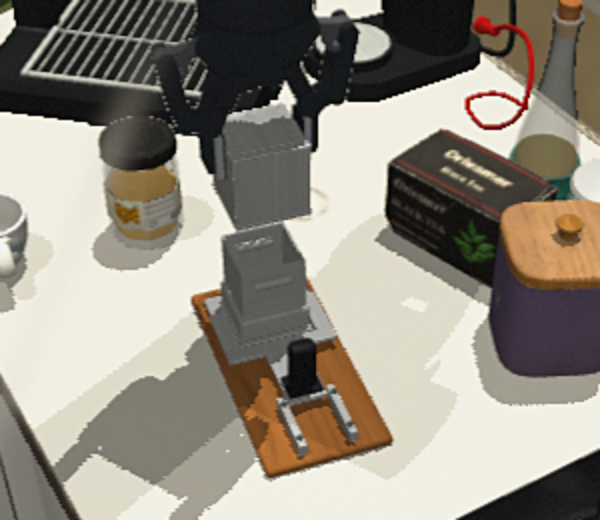

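The lid is free of the neck: its rim is at about (265,215) and the open tin below is still upright. I carry it 120 mm towards the robot.

Emit:
play_rows([
  [[0,0,0],[0,-6,0],0.7],
  [[0,0,0],[0,-14,0],0.7],
  [[0,0,0],[0,-20,0],0.7],
  [[0,0,0],[0,-20,0],0.7],
  [[0,0,0],[0,-20,0],0.7],
  [[0,0,0],[0,-20,0],0.7],
  [[0,0,0],[0,-14,0],0.7],
  [[0,0,0],[0,-6,0],0.7],
  [[0,0,0],[0,0,10],0.7],
  [[0,0,0],[0,0,20],0.7],
  [[0,0,0],[0,0,20],0.7],
  [[0,0,0],[0,0,20],0.7],
])

```text
t: 10.47
tcp_pos: [0.3628, 0.39, 0.0792]
tool_rot: [0.764, 0.645, 0.001, 0.0]
force: [0.1, -0.1, -1.0]
finger_gap: 0.648
gripper_force: 55.4
```

Emit:
play_rows([
  [[0,0,0],[0,0,15],0.7],
  [[0,0,0],[0,0,10],0.7],
  [[0,0,0],[0,0,8],0.7],
  [[0,0,0],[0,0,5],0.7],
  [[0,0,0],[0,0,3],0.7],
  [[0,0,0],[0,0,2],0.7],
  [[0,0,0],[0,0,0],0.7],
  [[0,0,0],[0,0,0],0.7],
])

```text
t: 11.13
tcp_pos: [0.3617, 0.39, 0.0378]
tool_rot: [0.764, 0.645, 0.001, 0.0]
force: [0.0, 0.7, -0.2]
finger_gap: 0.649
gripper_force: 55.4
```

Run:
```python
from h import *
s=sense();print(s['t'],s['tcp_pos'],s['force'])
c=get_calibration("side");im,d=snapshot("side");P=cloud(c,d)
save("s3",cv2.resize(im[100:340,100:400],None,fx=2,fy=2))
```

```text
11.1333 [0.36172611 0.38997465 0.03777269] [ 0.00639032  0.6813661  -0.22658368]
```

View pics/s3.png

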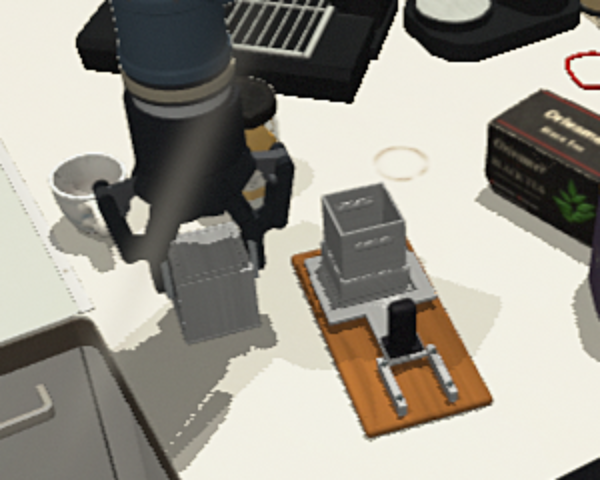

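The lid hangs upright just above the worktop, with its rim at about (220,335) and clear of the holder and mug. I lower it gently until it touches.

Emit:
play_rows([
  [[0,0,0],[0,0,2],0.7],
  [[0,0,0],[0,0,2],0.7],
  [[0,0,0],[0,0,1.5],0.7],
  [[0,0,0],[0,0,1],0.7],
  [[0,0,0],[0,0,0],0.7],
  [[0,0,0],[0,0,0],0.7],
])

```text
t: 11.68
tcp_pos: [0.3613, 0.3896, 0.0307]
tool_rot: [0.764, 0.645, -0.0, -0.0]
force: [0.7, 0.3, -0.9]
finger_gap: 0.644
gripper_force: 55.4
```

Emit:
play_rows([
  [[0,0,0],[0,0,1],0.7],
  [[0,0,0],[0,0,0.7],0.7],
  [[0,0,0],[0,0,0],0.7],
  [[0,0,0],[0,0,0],0.7],
])

```text
t: 12.02
tcp_pos: [0.3613, 0.3897, 0.029]
tool_rot: [0.764, 0.645, -0.0, -0.0]
force: [-0.3, -0.4, -1.1]
finger_gap: 0.646
gripper_force: 55.4
```

Emit:
play_rows([
  [[0,0,0],[0,0,0.7],0.7],
  [[0,0,0],[0,0,0],0.7],
  [[0,0,0],[0,0,0],0.7],
])

```text
t: 12.27
tcp_pos: [0.3614, 0.3897, 0.0284]
tool_rot: [0.764, 0.645, -0.0, 0.0]
force: [0.1, -0.6, -1.3]
finger_gap: 0.645
gripper_force: 55.4
```

Emit:
play_rows([
  [[0,0,0],[0,0,0.6],0.7],
  [[0,0,0],[0,0,0],0.7],
  [[0,0,0],[0,0,0],0.7],
])

```text
t: 12.52
tcp_pos: [0.3614, 0.3898, 0.0282]
tool_rot: [0.764, 0.645, 0.0, 0.0]
force: [-0.4, 0.6, 4.1]
finger_gap: 0.641
gripper_force: 56.0
```

Contact made. Release and withdraw.

Emit:
play_rows([
  [[0,0,0],[0,0,0],0.34],
  [[0,0,0],[0,0,0],0.31],
  [[0,0,0],[0,0,0],0.27],
  [[0,0,0],[0,0,0],0.2],
  [[0,0,0],[0,0,0],0.1],
  [[0,0,0],[0,0,0],0],
  [[0,0,0],[0,0,0],0],
  [[0,0,0],[0,0,0],0],
])

```text
t: 13.18
tcp_pos: [0.3614, 0.3897, 0.0277]
tool_rot: [0.764, 0.645, -0.0, 0.0]
force: [-0.1, 0.3, 0.4]
finger_gap: 0.999
gripper_force: 0.0
```

Emit:
play_rows([
  [[0,0,0],[0,0,-5],0],
  [[0,0,0],[0,0,-10],0],
  [[0,0,0],[0,0,-20],0],
  [[0,0,0],[0,0,-25],0],
  [[0,0,0],[0,0,-25],0],
  [[0,0,0],[0,0,-25],0],
  [[0,0,0],[0,0,-15],0],
  [[0,0,0],[0,0,0],0],
  [[0,0,0],[0,0,0],0],
])

```text
t: 13.93
tcp_pos: [0.3618, 0.39, 0.1542]
tool_rot: [0.764, 0.645, 0.002, 0.0]
force: [0.4, -0.3, -0.9]
finger_gap: 1.0
gripper_force: 0.0
```

Run:
```python
from h import *
s=sense();print(s['t'],s['tcp_pos'],s['force'])
c=get_calibration("side");im,d=snapshot("side");P=cloud(c,d)
save("s4",cv2.resize(im[100:340,100:400],None,fx=2,fy=2))
b=P.reshape(-1,3);b=b[np.isfinite(b).all(1)]
for nm,lo,hi,cx,cy,rr in(("lid",.045,.065,.361,.39,.05),("tin",.062,.08,.479,.37,.05),("grip",.044,.062,.463,.281,.03)):
    t=b[(b[:,2]>lo)&(b[:,2]<hi)&(np.hypot(b[:,0]-cx,b[:,1]-cy)<rr)]
    if len(t)>5: print(nm,len(t),t.mean(0),np.percentile(t[:,2],[10,50,90]),cv2.minAreaRect((t[:,:2]*1000).astype(np.float32)))
```

```text
13.9333 [0.36179011 0.39003394 0.15420514] [ 0.37279123 -0.33544095 -0.87268419]
lid 1167 [0.35955139 0.3845708  0.0532728 ] [0.04991689 0.05384862 0.055485  ] ((361.0101318359375, 388.81158447265625), (60.463748931884766, 56.08766555786133), 79.76409912109375)
tin 491 [0.47904042 0.36739581 0.0678687 ] [0.06328268 0.06813446 0.07178113] ((479.1704406738281, 368.2476806640625), (55.617958068847656, 50.91468811035156), 80.43354797363281)
grip 144 [0.46071501 0.27781417 0.05118377] [0.04590639 0.05211234 0.05470069] ((461.57977294921875, 279.49078369140625), (14.426122665405273, 18.465349197387695), 80.02469635009766)
```

View pics/s4.png

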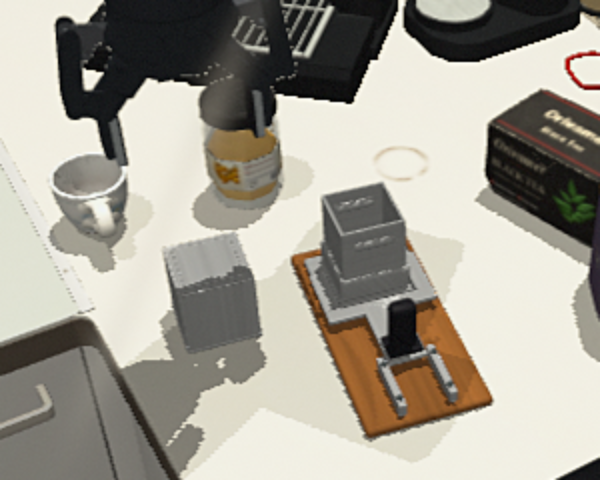

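The lid stands upright on the worktop at about (213,300). The tin is upright in the holder with the latch home, and the gripper is clear.

```bash
python3 -c "
from station import *
print(sign_off())"
```

```text
the job is handed in; nothing more can be done
None
```

The job is handed in: the latch is home, the lid is off and standing open side down on the worktop about 120 mm from the tin, and the tin is upright in the holder; it took about 14 s of the 48 s, and sign-off returned no verdict.

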